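# Put the sharpening stone away through the sprung flap

## Task

Put the dark sharpening stone away in its dust box: take it from the wooden rack, push it end first down through the sprung flap in the top of the box so that the stone itself holds the flap open, then let go so that it slides inside and the flap closes behind it. Do not just drop it onto the flap, and leave the cork sanding block standing in the rack.

Things in the scene. Friction and masses are not known exactly. Their poses are not given: they have to be found in the camera images.
- stone_centre (a point): Centre of the sharpening stone, a loose black bar 85x30x18 mm, 0.13-0.21 kg. It stands on end in either pocket of a fixed wooden rack 65 mm high; foot 35 mm, top 120 mm above the bench, upper 55 mm free. Own axes: y up along the 85, x along the 30 (towards the other pocket, 70 mm away), z along the 18 (nothing stands beside it that way). Pockets 50x34 mm, 30 deep.
- cork_centre (a point): Centre of the cork sanding block: light brown, 75x45x23 mm, standing on end in the other pocket of the rack, its top 110 mm above the bench. To be left there. Own axes as the stone's.
- mouth (a point): Mid-mouth of the grey metal dust box (96x110 mm, fixed, window in front), level with its flat top, 155 mm above the bench; inner floor at 8 mm. Mouth 58 mm along own x, 80 along own y, filled by a flap hinged at x=+29 mm, whose free edge at x=-29 mm swings down inside. Pushed 40-50 mm below the top near mid-mouth and let go, the upright stone slides in by its own weight.
- flap (a joint): Angle of the sprung aluminium flap in rad: 0 shut, growing as it is pushed down, at most 1.45. A weak spring (about 0.006 Nm net at first, 0.02 Nm wide open: under 1 N at the stone) shuts it whenever nothing holds it open.
There are look-alikes about, which are no part of the job. Of the things that look like the part that bears stone_centre, the smallest one is meant.

How it is judged:
On the way:
1. the stone, still held by the fingers, pushes the flap open by more than 0.5 rad (value of joint flap above 0.5 rad and contact force between the fingers and stone above 1 N and horizontal distance between stone_centre and mouth below 0.045 m), for 0.1 s.
At the end, for the whole second after the job is handed in: The stone lies at rest inside the dust box (its centre more than 75 mm below the box's top and within the walls), the flap has closed behind it (under 0.1 rad), and the cork block has not been moved by more than 20 mm (z of stone_centre in the frame of mouth below -0.075 m and x of stone_centre in the frame of mouth between -0.048 and 0.048 m and y of stone_centre in the frame of mouth between -0.055 and 0.055 m and value of joint flap below 0.1 rad and linear speed of stone below 0.03 m/s); the robot touches nothing.
It fails at once if the cork sanding block is moved by more than 20 mm (distance of cork_centre from where it was at the start of the episode above 0.02 m).
It also fails if it takes over 50 s, if anything falls off the work surface, if the arm or the gripper's body presses on something with over 40 N, if the wrist force passes 120 N, or if a joint passes its speed limit or range.

## Robot

A 7-joint arm with a two-finger parallel gripper is mounted at the origin on the work surface; the furniture and walls round the work are solid. World frame = base frame: x ahead of the robot, y to its left, z up, the work surface at z = 0. Lengths are in m, angles in rad, forces in N, time in s.
With the tool pointing down it reaches from about 0.425 to 0.875 m from the base axis. Payload 4.7 kg.
Tool frame: the origin (TCP) lies between the finger pads; the fingertips stand 14 mm ahead of it and the grasp point (between the pads) lies 5 mm behind it; z points along the fingers, y is the line along which they close (so a half turn about z gives the same grasp; the last joint's range is limited). The gripper opens to 87 mm and grips with 3 to 60 N. Pads are 19 mm wide; open, the fingers measure 117 mm over their backs; the gripper's body (75 mm by 190 mm) begins 51 mm behind the grasp point.
Start: joints at [-1.099, 0.321, -0.07, 1.45, 0.023, 1.371, -0.057], TCP at [0.287, 0.583, 0.237] pointing down, gripper open.
Joint ranges: [-2.86, 2.86], [-0.3, 2.09], [-1.38, 1.24], [0.06, 2.45], [-1.56, 4.7], [0.09, 2.05], [-2.69, 2.69]. Speed limits (rad/s): [2.57, 2.57, 3.14, 3.14, 3.14, 3.14, 3.14].

## Interface

Orientations are given as a rotation vector (axis times angle).
In Python, from bench import get_state, get_image, camera_params, close_job gives the robot as it stands. The module is installed in compiled form; this text tells all that it offers.
- The arm moves only by the tool arm_command, never from a script. Its argument "motion" is a list of rows, each a list of 5 numbers: the finger opening in mm, from 0 to 87, then the shift along the tool's x, y, z in mm, then the turn about the tool's z in degrees. In form: [[gripper, x, y, z, spin], ...]. A call has 1 to 5 rows; each row is the pose to reach, as a shift and turn from the pose commanded when the call began, along the tool's axes at that moment; what a row does not reach only later rows make up. A row lasts 1/12 s, in which the tool goes at most 41.7 mm and 7.16 degrees, less where a joint would pass 70% of its speed; a pose out of reach is approached as far as the arm can. A call with a gripper value outside its range is refused whole. The fingers move at their own pace and stop on an object; "newtons" is the grip in N (left out, the last holds). Time passes only in rows, so rows that repeat a pose let the fingers close. It gives the time, the measured TCP pose, the force, the opening and the grip force at its end, in the units of the state.
- get_state(): the state, without advancing time (a new reading comes with each control period).
- get_image(name): name is "scene" or "top" or "wrist"; returns (picture, depth): 480x640x3 uint8, red, green, blue; 480x640 float32, m along the optical axis (not along the pixel's ray), 0 where there is no reading.
- camera_params(name): a dict with "intrinsics" (3x3 intrinsics, pixels), "extrinsics" (4x4, takes a point from camera to world coordinates). Camera axes: x right, y down, z forward; pixel columns grow to the right and rows downward; lengths in m; the calibration is good to about 2 mm. A picture is of the moment at which its call begins: read the wrist's pose just before it. camera_params takes no time and is no camera call; for the wrist camera it gives the pose at the moment of the call.
- close_job(): hands the job in; it is judged then, once.
The state is a dict: "time": time; "joint_positions": joint angles; "qd": joint speeds; "joint_torque": joint torques, N m; "position": TCP position; "tool_rot": TCP orientation; "ft_force": force on the tool from outside, world axes, zero at the start; "torque": the same for the moment, N m; "grip_width": opening from 0.0 (shut) to 1.0 (fully open); "grip_force": force on a finger pad.
Only numpy, scipy, OpenCV 4.12 (cv2) and the standard library are available. Lean on these libraries where they do the work, as an engineer would, in place of code of your own. Each camera call takes 0.05 s, during which the arm holds its last target. There are 200 camera calls.

## Working session

There is one attempt and no reset: what is moved stays moved. The work goes in short steps, Python scripts to look and compute and a tool call to move; the robot and the scene stay as the last step left them, time stands still between calls to the robot, and variables do not carry over. Pictures are saved under pics/ and viewed, at most 12 in all, crops included, and the job is handed in when it is done.

Besides the shell and the picture viewer there is one more tool, called by a JSON object that holds its "api" and its "payload". arm_command: Moves the arm, as the interface text tells. Its arguments: {"type":"object","properties":{"motion":{"type":"array"},"newtons":{"type":"number"}},"required":["motion"]}

```bash
mkdir -p pics; python3 - <<'E'
from bench import *
import cv2,numpy as np
s=get_state();print(s['time'],s['position'],s['tool_rot'],s['grip_width'])
for n in ['scene','top']:
    p,d=get_image(n);c=camera_params(n)
    cv2.imwrite(f'pics/{n}0.png',p[:,:,::-1]);np.savez(f'{n}0.npz',p=p,d=d,K=c['intrinsics'],E=c['extrinsics'])
    print(n,c['intrinsics'],c['extrinsics'])
E
```

```text
0.0 [0.28710043 0.58258062 0.23545905] [-7.12704206e-01 -3.05934274e+00  2.95842107e-03] 0.998248084292732
scene [[433.12091626   0.         320.14915814]
 [  0.         433.12091626 240.65086905]
 [  0.           0.           1.        ]] [[ 0.61345898 -0.51598585  0.59785172  0.01242689]
 [-0.78950147 -0.38262854  0.47987794 -0.62487756]
 [-0.0188551  -0.76639024 -0.6420985   0.681082  ]
 [ 0.          0.          0.          1.        ]]
top [[610.17161997   0.         322.14558013]
 [  0.         610.17161997 239.08551833]
 [  0.           0.           1.        ]] [[ 0.01021329 -0.98687233  0.16117909  0.37074807]
 [-0.99994327 -0.01056743 -0.00134013 -0.24745877]
 [ 0.00302579 -0.16115626 -0.98692427  1.14973198]
 [ 0.          0.          0.          1.        ]]
```

View pics/scene0.png

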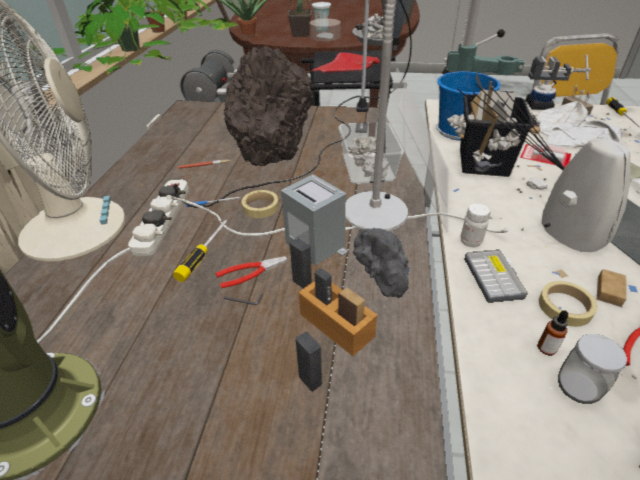

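View pics/top0.png

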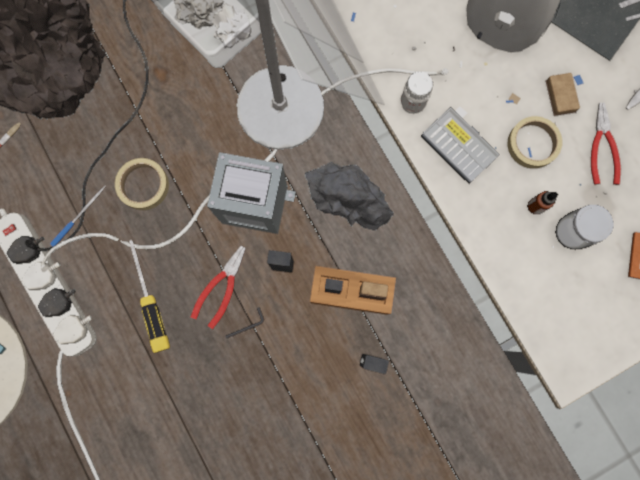

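The scene shows the rack with the small dark stone in the left pocket (top view 333,286) and the cork at (374,291). The box is at (247,185), with bigger look-alikes at (280,261) and (374,363). A lamp pole stands behind the box.

```bash
cat > h.py <<'E'
import numpy as np,cv2
def load(n):
    z=np.load(n);return z['p'],z['d'],z['K'],z['E']
def world(d,K,E):
    v,u=np.mgrid[:480,:640]
    P=np.stack([(u-K[0,2])/K[0,0]*d,(v-K[1,2])/K[1,1]*d,d],-1)
    return P@E[:3,:3].T+E[:3,3]
def rect(Q):
    (c,wh,a)=cv2.minAreaRect(Q[:,:2].astype(np.float32)*1000); return np.round(c,1),np.round(wh,1),round(a,1),len(Q)
E
python3 - <<'E'
from h import *
p,d,K,E=load('top0.npz');W=world(d,K,E)
for nm,(u0,u1,v0,v1),(a,b) in [('stone',(318,352,272,300),(.108,.135)),('cork',(355,395,275,308),(.098,.12)),('rack',(305,400,262,318),(.058,.07)),('box',(205,292,150,235),(.145,.165)),('lk1',(260,300,245,280),(.1,.25)),('lk2',(355,395,345,380),(.08,.25))]:
    Q=W[v0:v1,u0:u1].reshape(-1,3);Q=Q[(Q[:,2]>a)&(Q[:,2]<b)]
    print(nm,rect(Q) if len(Q) else None,np.round(np.median(Q,0),4))
Q=W[0:240,230:330].reshape(-1,3);print('lamp max z',Q[:,2].max())
for z in (.2,.3,.4,.5,.6):
    q=Q[abs(Q[:,2]-z)<.02];print(z,q.mean(0),len(q))
c=cv2.resize(p[145:325,195:405],None,fx=3.5,fy=3.3,interpolation=cv2.INTER_CUBIC)
cv2.imwrite('pics/c1.png',c[:,:,::-1])
print(np.round(W[165:240:6,215:290:6,2]*1000).astype(int))
E
```

```text
stone (array([ 461.5, -269.6]), array([29.7, 18.2]), 82.2, 194) [ 0.4608 -0.2697  0.1178]
cork (array([ 454.4, -339.2]), array([44.6, 23.2]), 81.9, 360) [ 0.4538 -0.3386  0.1082]
rack (array([ 457.8, -304.7]), array([144.9,  64.4]), 82.0, 1842) [ 0.4564 -0.3047  0.0634]
box (array([ 624. , -118.2]), array([111.,  97.]), 79.7, 3553) [ 0.6228 -0.1187  0.1521]
lk1 (array([ 506.8, -175. ]), array([39.9, 24.2]), 83.3, 335) [ 0.5063 -0.1752  0.1108]
lk2 (array([ 329.3, -340.6]), array([39.7, 23.9]), 76.8, 367) [ 0.3299 -0.3394  0.1113]
lamp max z 1.1497319844618574
0.2 [ 0.86214276 -0.22136097  0.20099599] 849
0.3 [ 0.81011757 -0.19029592  0.29602604] 1044
0.4 [ 0.80898609 -0.16593043  0.39566165] 160
0.5 [nan nan nan] 0
0.6 [nan nan nan] 0
[[ -2 153  90 152 155 155 155 155 154 151 152 152   1]
 [153 156 150 149 151 152 148  86 149 149 153 149  -3]
 [154 149 151 153 153 148 148 150 150 151 153 133  -7]
 [152 153 155 153 154 150 149 150 150  15 154 115  -5]
 [152  91 149 150 152 150 147 151 151 152 155 100   2]
 [155 150 152 153 150 150 151 150 153 150 153  82   0]
 [155 155 155 155  14 150 153 155 149 150 153  62   0]
 [157 155 154 151 154 155 153 151 153 162 137  41  -1]
 [106 117 129 141 147 153 155 152 154 155 117  20  -8]
 [ -3  53  58  72  83  94 113 122 134 145 100   1  -4]
 [  0  -2   0  12  23  36  40  54  61  85  79  -2  -3]
 [ -1   0  -3  -5  -1  -3  -3   1   1  16  30  -4  -3]
 [  2  -4   0   1   5  -6   0   1   0  -1   0   1  -2]]<stdin>:8: RuntimeWarning: Mean of empty slice.
  ret = um.true_divide(
```

View pics/c1.png

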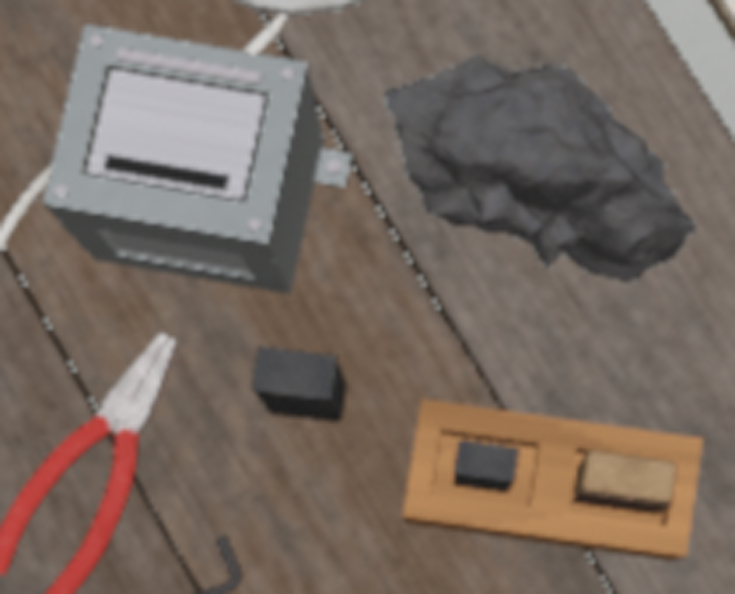

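The crop shows the hinge strip on the far (+x) edge of the box and the black stripe at the near, free edge. The mouth is centred in the box top. Measured sizes match: stone 30x18, cork 45x23, box 111x97, and the look-alikes are larger (40x24). Next I'll check for obstacles on the way.

```bash
python3 - <<'E'
from h import *
H=np.full((11,15),-1.)
for n in ('scene0.npz','top0.npz'):
    p,d,K,E=load(n);W=world(d,K,E)[d>0]
    W=W[(W[:,2]<1.1)]
    i=np.floor(W[:,0]/.1).astype(int);j=np.floor((W[:,1]+.5)/.1).astype(int)
    m=(i>=0)&(i<11)&(j>=0)&(j<15);np.maximum.at(H,(i[m],j[m]),W[m,2])
print('rows x 0..1, cols y -.5..0.9');print((H*100).round().astype(int))
R0=cv2.Rodrigues(np.array([-7.12704206e-01,-3.05934274e+00,2.95842107e-03]))[0]
p0=np.array([.28710043,.58258062,.23545905])
for t in ([.45,.45,.38],[.58,.2,.38],[.58,-.1,.38],[.4615,-.2696,.2],[.4615,-.2696,.104]): print(t,np.round(R0.T@(np.array(t)-p0)*1000))
E
```

```text
rows x 0..1, cols y -.5..0.9
[[-100    0    1    2   26   26    1    0 -100 -100 -100 -100 -100 -100
  -100]
 [   1    0    1    1    2    2    1    0    3   11 -100 -100 -100 -100
  -100]
 [   1    1    1    1    1    1    1   46   47   28   17 -100 -100 -100
  -100]
 [   1   12    1    1    2    4    6   45   50   51   47 -100   14    7
     6]
 [   1   11   12   12    2    3    6    7   42   49   47    0 -100   14
     7]
 [   4    8    8   16   16    2    2    7    6    0    0    0 -100   15
    15]
 [   5   12   12   16   16    3    3    1    2    1    1    1    0 -100
    15]
 [  12   16   31   31    2    3   15   20   20    1    1    1    0   19
    19]
 [  13   14   29   50   10    1   27   33   32   22    1    0    0   19
    19]
 [   4    8   23   31   31   11   26   33   28   27    0    1    1   19
    19]
 [   4   26   28   30   31   10   19   23   28 -100 -100    0    1    0
    20]]
[0.45, 0.45, 0.38] [-205.  -47. -144.]
[0.58, 0.2, 0.38] [-432. -214. -144.]
[0.58, -0.1, 0.38] [-564. -483. -144.]
[0.4615, -0.2696, 0.2] [-533. -687.   37.]
[0.4615, -0.2696, 0.104] [-533. -687.  133.]
```

```bash
python3 - <<'E'
from h import *
from bench import *
p,d,K,E=load('scene0.npz');W=world(d,K,E)
for u,v in [(40,230),(110,235),(60,200),(65,80),(20,100),(10,40),(85,150),(30,20),(5,170),(5,290),(60,400)]: print((u,v),np.round(W[v,u],3))
S=W[0:260,0:125].reshape(-1,3)
p,d,K,E=load('top0.npz');T=world(d,K,E)[280:480,:80].reshape(-1,3)
print('top',np.round(T.min(0),2),np.round(T.max(0),2))
C=np.vstack([S,T]);C=C[(C[:,0]<.75)&(C[:,1]<.8)]
for z in np.arange(.02,.6,.06):
    q=C[abs(C[:,2]-z)<.03]
    if len(q): print(round(z,2),len(q),np.round(np.percentile(q,[2,98],axis=0)[:,:2],2).tolist())
p,d=get_image('wrist');cv2.imwrite('pics/w0.png',p[:,:,::-1])
E
```

```text
(40, 230) [0.234 0.413 0.047]
(110, 235) [0.34  0.302 0.016]
(60, 200) [0.296 0.384 0.112]
(65, 80) [0.4   0.359 0.367]
(20, 100) [0.296 0.333 0.365]
(10, 40) [0.322 0.328 0.468]
(85, 150) [0.368 0.317 0.232]
(30, 20) [ 0.012 -0.625  0.681]
(5, 170) [0.248 0.489 0.179]
(5, 290) [ 0.069 -0.011  0.246]
(60, 400) [ 0.04  -0.057  0.044]
top [ 0.12 -0.25 -0.02] [0.48 0.36 1.15]
0.02 21267 [[0.13, 0.19], [0.49, 0.56]]
0.08 3390 [[0.18, 0.19], [0.46, 0.55]]
0.14 1348 [[0.23, 0.29], [0.38, 0.55]]
0.2 1769 [[0.24, 0.24], [0.41, 0.49]]
0.26 1872 [[0.23, 0.22], [0.42, 0.45]]
0.32 2352 [[0.21, 0.22], [0.42, 0.4]]
0.38 2957 [[0.22, 0.22], [0.42, 0.53]]
0.44 1477 [[0.27, 0.26], [0.43, 0.54]]
0.5 522 [[0.31, 0.32], [0.4, 0.49]]
```

View pics/w0.png

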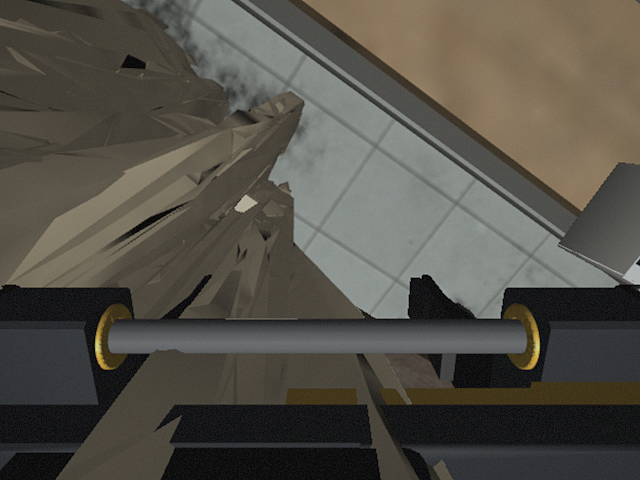

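The wrist view shows a large cream-brown rough body close by (left and bottom), floor and a sill beyond it. The fan stands right beside the start pose, so I'll map it before moving.

```bash
python3 - <<'E'
from h import *
from bench import *
p,d=get_image('wrist');c=camera_params('wrist');K,E=c['intrinsics'],c['extrinsics'];np.savez('wrist0.npz',p=p,d=d,K=K,E=E)
print(np.round(E,3)); W=world(d,K,E)
for u,v in [(50,50),(150,60),(280,110),(100,200),(250,230),(320,300),(200,250),(30,260),(450,100),(560,50),(600,220),(380,250),(300,370),(320,430),(200,40)]: print((u,v),round(float(d[v,u]),3),np.round(W[v,u],3))
P=[W[:280][d[:280]>0.05]]
for n in ('scene0.npz','top0.npz'):
    _,d,K,E=load(n);P.append(world(d,K,E)[d>0])
C=np.vstack(P);C=C[(C[:,2]<.66)&(C[:,2]>-.2)]
az=np.degrees(np.arctan2(C[:,1],C[:,0]));r=np.hypot(C[:,0],C[:,1])
print('max z cm: rows az 20..100 step 8, cols r .2..1.1 step .06')
for a in range(12,110,8):
    print(a,[int(round(100*C[m,2].max())) if (m:=(az>=a)&(az<a+8)&(r>=q)&(r<q+.06)).any() else -99 for q in np.arange(.2,1.1,.06)])
E
```

```text
[[ 0.442  0.862  0.249  0.22 ]
 [ 0.897 -0.424 -0.124  0.615]
 [-0.001  0.279 -0.96   0.383]
 [ 0.     0.     0.     1.   ]]
(50, 50) 0.177 [0.132 0.517 0.189]
(150, 60) 0.292 [0.115 0.52  0.064]
(280, 110) 0.257 [0.198 0.597 0.112]
(100, 200) 0.124 [0.209 0.54  0.261]
(250, 230) 0.189 [0.249 0.563 0.201]
(320, 300) 0.138 [0.276 0.589 0.257]
(200, 250) 0.247 [0.255 0.511 0.149]
(30, 260) 0.104 [0.216 0.527 0.285]
(450, 100) 0.219 [0.24  0.693 0.15 ]
(560, 50) 0.214 [0.243 0.759 0.148]
(600, 220) 0.22 [0.341 0.742 0.169]
(380, 250) 1.159 [ 0.632  0.63  -0.719]
(300, 370) 0.107 [0.278 0.581 0.291]
(320, 430) 0.065 [0.266 0.593 0.33 ]
(200, 40) 0.998 [-0.125  0.434 -0.722]
max z cm: rows az 20..100 step 8, cols r .2..1.1 step .06
12 [1, 1, 0, 0, 1, 1, 1, 3, 3, 16, 22, 31, 33, 29, 28, 27]
20 [0, 1, 1, 6, 6, 7, 7, 5, 0, 15, 21, 30, 30, 28, -99, -99]
28 [0, 0, 0, 6, 6, 6, 7, 6, 3, 1, 1, 1, 0, 0, 1, 1]
36 [0, 34, 41, 44, 44, 43, 40, 1, 0, 1, 0, 0, 1, 1, 0, 0]
44 [1, 37, 43, 47, 50, 51, 51, 50, 44, 1, 0, 1, 1, 0, 0, 18]
52 [0, 0, 0, 33, 33, 38, 42, 47, 45, -99, -99, -99, -99, 15, 15, 15]
60 [0, 0, 0, 4, 10, 26, 29, 25, 23, 15, 21, 15, 14, 7, 7, 15]
68 [-99, 0, 0, 0, 8, 27, 29, 17, 15, 15, 15, -99, -99, -99, -99, -99]
76 [-99, -99, -99, -99, -99, 22, -99, 15, -99, -99, -99, -99, -99, -99, -99, -99]
84 [-99, -99, -99, -99, -8, -99, -99, -99, -99, -99, -99, -99, -99, -99, -99, -99]
92 [-99, -99, -99, -99, -99, -99, -99, -99, -99, -99, -99, -99, -99, -99, -99, -99]
100 [-99, -99, -99, -99, -99, -99, -99, -99, -99, -99, -99, -99, -99, -99, -99, -99]
108 [-99, -99, -99, -99, -99, -99, -99, -99, -99, -99, -99, -99, -99, -99, -99, -99]
```

{"api": "arm_command", "payload": {"motion": [[87,0,0,-30,0],[87,0,0,-60,0],[87,0,0,-90,0],[87,0,0,-120,0],[87,0,0,-150,0]]}}

```text
time: 0.62
position: [0.2872, 0.5828, 0.3879]
tool_rot: [-0.713, -3.06, 0.0]
ft_force: [0.8, 0.6, 0.3]
grip_width: 0.998
grip_force: 0.0
```

{"api": "arm_command", "payload": {"motion": [[87,0,0,-40,0],[87,0,0,-80,0],[87,0,0,-120,0],[87,0,0,-160,0],[87,0,0,-200,0]]}}

```text
time: 1.03
position: [0.2822, 0.5815, 0.5682]
tool_rot: [-0.699, -3.061, -0.031]
ft_force: [0.7, 2.1, -1.0]
grip_width: 0.999
grip_force: 0.0
```

```bash
python3 - <<'E'
from h import *
from bench import *
s=get_state();print(s['time'],s['position'],s['joint_positions'])
p,d=get_image('wrist');c=camera_params('wrist');cv2.imwrite('pics/w1.png',p[:,:,::-1])
p,d=get_image('scene');cv2.imwrite('pics/s1.png',p[:,:,::-1])
E
```

```text
1.0333 [0.2822012  0.5814918  0.56821207] [-1.21681751  0.41413798  0.120835    0.66187236 -0.06126789  2.04891012
 -0.01371354]
```

View pics/w1.png

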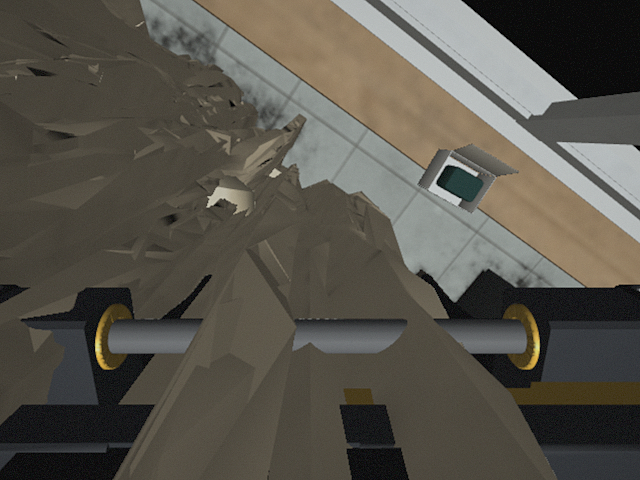

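The wrist view shows the brown body rising in front of the gripper's rod around (330,340), so it may be tall. I'll measure it.

```bash
python3 - <<'E'
from h import *
from bench import *
p,d=get_image('wrist');c=camera_params('wrist');K,E=c['intrinsics'],c['extrinsics'];np.savez('wrist1.npz',p=p,d=d,K=K,E=E)
W=world(d,K,E)
for u,v in [(50,50),(200,60),(230,200),(100,200),(250,280),(320,250),(350,200),(350,335),(250,400),(350,460),(450,440),(480,460),(300,420),(370,420),(150,330),(200,335),(460,330),(30,360)]: print((u,v),p[v,u],round(float(d[v,u]),3),np.round(W[v,u],3))
_,D,K,E=load('top0.npz')
p,d,K,E=load('scene0.npz');S=world(d,K,E)
b=S[:330,:20].reshape(-1,3);print(np.round(S[100:340:20,3],2))
E
```

```text
(50, 50) [72 69 59] 0.173 [0.134 0.516 0.521]
(200, 60) [76 72 59] 0.658 [ 0.028  0.487 -0.009]
(230, 200) [83 78 66] 0.342 [0.242 0.514 0.374]
(100, 200) [72 69 60] 0.163 [0.205 0.513 0.551]
(250, 280) [95 88 78] 0.077 [0.24  0.584 0.642]
(320, 250) [81 76 65] 0.159 [0.265 0.59  0.563]
(350, 200) [85 80 69] 0.209 [0.263 0.611 0.508]
(350, 335) [ 95  99 101] 0.085 [0.263 0.596 0.639]
(250, 400) [85 78 68] 0.0 [0.219 0.609 0.714]
(350, 460) [77 73 61] 0.05 [0.26  0.594 0.674]
(450, 440) [76 73 65] 0.0 [0.219 0.609 0.714]
(480, 460) [79 71 60] 0.0 [0.219 0.609 0.714]
(300, 420) [80 75 64] 0.052 [0.253 0.59  0.671]
(370, 420) [80 75 64] 0.064 [0.267 0.596 0.661]
(150, 330) [81 83 84] 0.085 [0.242 0.556 0.638]
(200, 335) [77 73 63] 0.057 [0.238 0.58  0.663]
(460, 330) [83 77 67] 0.066 [0.261 0.617 0.656]
(30, 360) [70 67 57] 0.069 [0.232 0.544 0.653]
[[ 0.24  0.24  0.4 ]
 [ 0.23  0.23  0.38]
 [ 0.21  0.22  0.35]
 [ 0.24  0.44  0.22]
 [ 0.24  0.5   0.15]
 [ 0.22  0.53  0.09]
 [ 0.19  0.46  0.08]
 [ 0.16  0.45  0.04]
 [ 0.15  0.47 -0.02]
 [ 0.07  0.    0.25]
 [ 0.06 -0.03  0.25]
 [ 0.04 -0.06  0.24]]
```

View pics/s1.png

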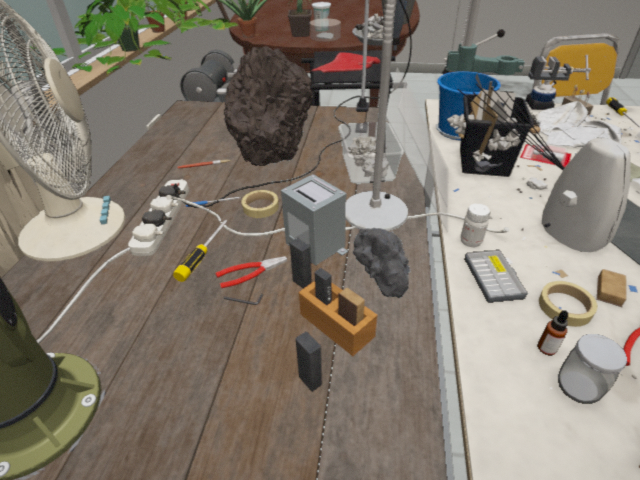

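The brown body is a tall decor piece and there has been no contact force. The arm can go higher at a smaller radius, so I'll cross above the fan that way.

{"api": "arm_command", "payload": {"motion": [[87,-15,-17,0,0],[87,-35,-40,0,0],[87,-55,-63,-5,0],[87,-75,-86,-10,0],[87,-95,-109,-15,0]]}}

```text
time: 1.6
position: [0.3219, 0.4379, 0.5757]
tool_rot: [0.711, 3.059, 0.015]
ft_force: [0.4, -0.1, 0.1]
grip_width: 1.0
grip_force: 0.0
```

{"api": "arm_command", "payload": {"motion": [[87,-23,-26,-5,0],[87,-47,-52,-10,0],[87,-70,-78,-10,0],[87,-94,-104,-10,0],[87,-117,-130,-10,0]]}}

```text
time: 2.02
position: [0.3694, 0.2693, 0.5842]
tool_rot: [0.711, 3.058, 0.016]
ft_force: [0.9, -0.1, -0.8]
grip_width: 0.999
grip_force: 0.0
```

{"api": "arm_command", "payload": {"motion": [[87,-31,-27,0,6],[87,-62,-54,0,12],[87,-94,-81,0,18],[87,-125,-108,0,24],[87,-156,-135,0,30]]}}

```text
time: 2.43
position: [0.4497, 0.0792, 0.5824]
tool_rot: [-1.485, -2.766, -0.018]
ft_force: [0.2, 1.0, 0.7]
grip_width: 1.002
grip_force: 0.0
```

```bash
cat >> h.py <<'E'
def to(t,yawy):
    """shift (mm) and spin (deg) to world target t with tool y along azimuth yawy deg"""
    from bench import get_state
    s=get_state();R=cv2.Rodrigues(np.array(s['tool_rot']))[0]
    a=np.degrees(np.arctan2(R[1,1],R[0,1]))
    print(round(s['time'],2),np.round(s['position'],4),np.round(s['joint_positions'],2),'shift',np.round(R.T@(np.array(t)-s['position'])*1000,1),'spin',round((a-yawy+180)%360-180,1),'F',np.round(s['ft_force'],1))
E
python3 -c "
from h import *
to([.4615,-.2696,.28],-8)"
```

```text
2.43 [0.4497 0.0792 0.5824] [-0.75 -0.04  0.5   1.16  0.01  2.01  0.34] shift [-299.5 -185.7  298.5] spin 41.6 F [0.2 1.  0.7]
```

{"api": "arm_command", "payload": {"motion": [[87,-27,-17,20,7],[87,-54,-34,40,14],[87,-81,-51,60,21],[87,-108,-68,80,28],[87,-135,-85,105,35]]}}

```text
time: 2.85
position: [0.4542, -0.0783, 0.4749]
tool_rot: [-2.246, -2.189, -0.017]
ft_force: [1.6, 0.8, -0.9]
grip_width: 1.001
grip_force: 0.0
```

```bash
python3 -c "
from h import *
to([.4615,-.2696,.28],-8)"
```

```text
2.85 [ 0.4542 -0.0783  0.4749] [-0.6  -0.14  0.63  1.45  0.07  1.8   0.01] shift [-193.3   11.5  192.8] spin 6.5 F [ 1.6  0.8 -0.9]
```

{"api": "arm_command", "payload": {"motion": [[87,-28,2,28,3],[87,-56,4,56,6.5],[87,-84,5,84,6.5],[87,-112,7,112,6.5],[87,-140,8,140,6.5]]}}

```text
time: 3.27
position: [0.4594, -0.2159, 0.3322]
tool_rot: [-2.358, -2.064, -0.017]
ft_force: [0.1, -0.1, -0.7]
grip_width: 1.002
grip_force: 0.0
```

```bash
python3 - <<'E'
from h import *
from bench import *
to([.4615,-.2696,.18],-8)
p,d=get_image('wrist');c=camera_params('wrist');K,E=c['intrinsics'],c['extrinsics']
np.savez('wrist2.npz',p=p,d=d,K=K,E=E);cv2.imwrite('pics/w2.png',p[:,:,::-1])
Q=world(d,K,E)[(d>0.05)&(p.max(2)<75)];Q=Q[(Q[:,2]>.112)&(Q[:,2]<.13)&(abs(Q[:,0]-.4615)<.04)&(abs(Q[:,1]+.27)<.035)]
print(rect(Q) if len(Q)>5 else len(Q), np.median(Q,0))
E
```

```text
3.27 [ 0.4594 -0.2159  0.3322] [-0.47 -0.05  0.84  1.66  0.03  1.52  0.24] shift [-54.9   9.  151.5] spin 0.4 F [ 0.1 -0.1 -0.7]
(array([ 457.8, -273.7]), array([28.6, 16.2]), 80.0, 95) [ 0.45714072 -0.26462837  0.11363674]
```

View pics/w2.png

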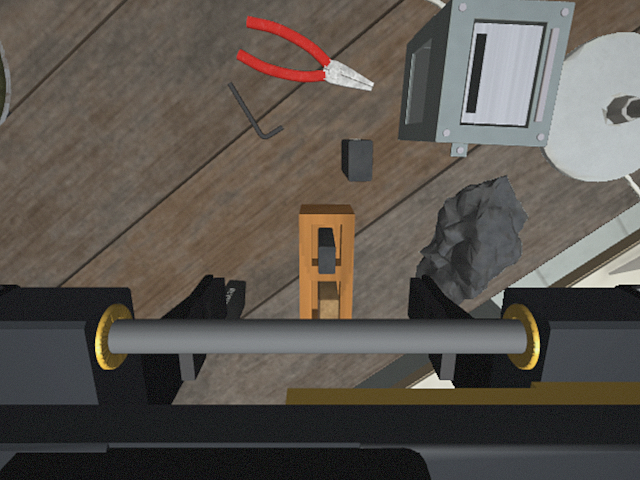

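The wrist view shows the rack with the stone at (327,250), between the fingers' columns. The look-alike at (357,160) and the rock at (475,235) are clear of the path.

{"api": "arm_command", "payload": {"motion": [[87,-27,2,25,0],[87,-55,4,60,0],[87,-55,4,90,0],[87,-55,4,120,0],[87,-55,4,140,0]]}}

```text
time: 3.73
position: [0.4551, -0.2675, 0.1898]
tool_rot: [-2.358, -2.058, -0.014]
ft_force: [-0.0, 0.4, -1.3]
grip_width: 1.0
grip_force: 0.0
```

```bash
python3 - <<'E'
from h import *
from bench import *
to([.461,-.2697,.098],-8)
p,d=get_image('wrist');cv2.imwrite('pics/w3.png',p[:,:,::-1])
E
```

```text
3.73 [ 0.4551 -0.2675  0.1898] [-0.37  0.12  0.93  1.84 -0.12  1.24  0.46] shift [-2.8  6.4 91.8] spin 0.2 F [-0.   0.4 -1.3]
```

View pics/w3.png

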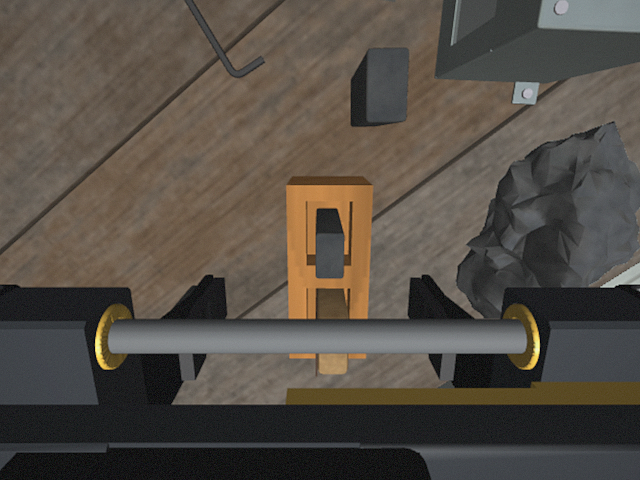

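The stone's top face is at (330,256), a little to the right of the finger mid-line at 318. That agrees with the computed +6 mm shift in y.

{"api": "arm_command", "payload": {"motion": [[87,-3,6,15,0],[87,-3,6,40,0],[87,-3,6,62,0],[87,-3,6,80,0],[87,-3,6,92,0]]}}

```text
time: 4.2
position: [0.4625, -0.2699, 0.1002]
tool_rot: [-2.357, -2.061, -0.017]
ft_force: [-0.6, 0.1, 0.0]
grip_width: 0.999
grip_force: 0.0
```

{"api": "arm_command", "payload": {"motion": [[50,0,0,0,0],[30,0,0,0,0],[22,0,0,0,0],[10,0,0,0,0],[5,0,0,0,0]], "newtons": 15}}

```text
time: 4.62
position: [0.4646, -0.2723, 0.104]
tool_rot: [-2.364, -2.063, -0.022]
ft_force: [-0.2, -0.2, 1.0]
grip_width: 0.704
grip_force: 0.0
```

{"api": "arm_command", "payload": {"motion": [[5,0,0,0,0],[5,0,0,0,0],[5,0,0,0,0],[5,0,0,0,0]], "newtons": 20}}

```text
time: 4.95
position: [0.464, -0.272, 0.103]
tool_rot: [-2.363, -2.062, -0.02]
ft_force: [0.1, 0.0, 0.6]
grip_width: 0.399
grip_force: 0.0
```

```bash
python3 -c "
from h import *
to([.461,-.2697,.098],-8)"
```

```text
4.95 [ 0.464 -0.272  0.103] [-0.31  0.27  0.91  1.91 -0.26  1.08  0.57] shift [ 1.8 -3.3  5. ] spin 0.2 F [0.1 0.  0.6]
```

{"api": "arm_command", "payload": {"motion": [[34,1,-2,3,0],[34,1,-2,5,0],[10,1,-2,5,0],[5,1,-2,5,0],[5,1,-2,5,0]]}}

```text
time: 5.37
position: [0.4621, -0.2707, 0.0979]
tool_rot: [-2.363, -2.062, -0.02]
ft_force: [0.4, -1.0, -0.0]
grip_width: 0.25
grip_force: 0.0
```

{"api": "arm_command", "payload": {"motion": [[5,0,0,0,0],[5,0,0,0,0],[5,0,0,0,0],[5,0,0,0,0],[5,0,0,0,0]]}}

```text
time: 5.78
position: [0.4621, -0.2707, 0.0979]
tool_rot: [-2.363, -2.062, -0.02]
ft_force: [-0.9, -0.3, -1.2]
grip_width: 0.21
grip_force: 20.0
```

```bash
python3 -c "
from h import *
to([.461,-.2697,.098],-8)"
```

```text
5.78 [ 0.4621 -0.2707  0.0979] [-0.31  0.27  0.91  1.92 -0.26  1.07  0.57] shift [ 0.9 -1.2 -0.1] spin 0.2 F [-0.9 -0.3 -1.2]
```

{"api": "arm_command", "payload": {"motion": [[5,0,0,-10,0],[5,0,0,-35,0],[5,0,0,-65,0],[5,0,0,-100,0],[5,0,0,-135,0]], "newtons": 30}}

```text
time: 6.2
position: [0.4604, -0.2725, 0.2344]
tool_rot: [-2.363, -2.06, -0.019]
ft_force: [1.4, -0.9, -1.9]
grip_width: 0.205
grip_force: 30.0
```

{"api": "arm_command", "payload": {"motion": [[5,0,0,-20,0],[5,0,0,-30,0],[5,0,0,-30,0]]}}

```text
time: 6.45
position: [0.462, -0.2735, 0.2653]
tool_rot: [-2.365, -2.064, -0.024]
ft_force: [0.3, -0.8, -1.6]
grip_width: 0.204
grip_force: 30.0
```

```bash
python3 - <<'E'
from h import *
from bench import *
to([.6205,-.1175,.262],-10.3)
p,d=get_image('scene');c=camera_params('scene');K,E=c['intrinsics'],c['extrinsics'];W=world(d,K,E)
cv2.imwrite('pics/s2.png',cv2.resize(p[150:380,220:440],None,fx=2.5,fy=2.5)[:,:,::-1])
E
```

```text
6.45 [ 0.462  -0.2735  0.2653] [-0.4   0.07  0.95  1.72 -0.08  1.38  0.43] shift [176.  135.9   6.7] spin 2.5 F [ 0.3 -0.8 -1.6]
```

View pics/s2.png

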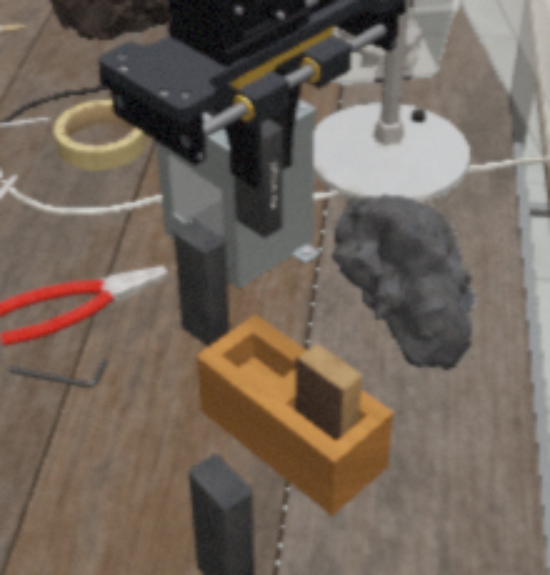

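The stone is held upright at about (260,190) in the crop, and the cork is still in the rack. Next I'll carry it over the mouth.

{"api": "arm_command", "payload": {"motion": [[5,20,15,0,0],[5,48,37,0,1],[5,80,62,0,2],[5,112,87,0,2.5],[5,140,108,0,2.5]]}}

```text
time: 6.92
position: [0.5877, -0.1457, 0.2622]
tool_rot: [-2.403, -2.008, -0.016]
ft_force: [1.3, 0.1, -1.7]
grip_width: 0.207
grip_force: 30.0
```

{"api": "arm_command", "payload": {"motion": [[5,18,14,0,0],[5,30,22,0,0],[5,36,27,0,0],[5,36,27,0,0],[5,36,27,0,0]]}}

```text
time: 7.33
position: [0.6188, -0.1199, 0.265]
tool_rot: [-2.409, -2.007, -0.016]
ft_force: [-0.6, -0.2, -2.1]
grip_width: 0.208
grip_force: 30.0
```

```bash
python3 - <<'E'
from h import *
from bench import *
to([.621,-.1175,.168],-10.3)
p,d=get_image('scene');c=camera_params('scene');K,E=c['intrinsics'],c['extrinsics'];W=world(d,K,E)
cv2.imwrite('pics/s3.png',cv2.resize(p[90:280,220:420],None,fx=3,fy=3)[:,:,::-1])
E
```

```text
7.33 [ 0.6188 -0.1199  0.265 ] [-0.5   0.34  0.84  1.49 -0.26  1.43  0.17] shift [ 1.6  1.5 97.1] spin -0.1 F [-0.6 -0.2 -2.1]
```

View pics/s3.png

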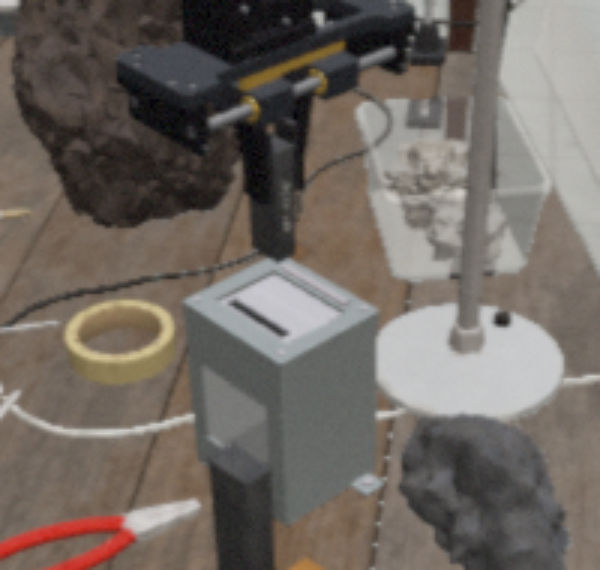

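The stone hangs above the box with its foot at crop (275,255) and the mouth centre at (287,302) below it. Next I'll push it down.

{"api": "arm_command", "payload": {"motion": [[5,1,1,15,0],[5,1,1,30,0],[5,1,1,42,0],[5,1,1,50,0],[5,1,1,58,0]]}}

```text
time: 7.8
position: [0.6208, -0.1177, 0.2074]
tool_rot: [-2.409, -2.007, -0.02]
ft_force: [0.1, 0.3, -1.1]
grip_width: 0.204
grip_force: 30.0
```

{"api": "arm_command", "payload": {"motion": [[5,0,0,7,0],[5,0,0,15,0],[5,0,0,23,0],[5,0,0,30,0],[5,0,0,34,0]]}}

```text
time: 8.22
position: [0.6214, -0.1159, 0.1726]
tool_rot: [-2.406, -2.009, -0.018]
ft_force: [-0.2, 0.3, -1.7]
grip_width: 0.206
grip_force: 30.0
```

{"api": "arm_command", "payload": {"motion": [[5,0,0,0,0],[5,0,0,0,0],[5,0,0,0,0]]}}

```text
time: 8.47
position: [0.6219, -0.1162, 0.174]
tool_rot: [-2.407, -2.01, -0.02]
ft_force: [-1.2, 0.4, -1.7]
grip_width: 0.202
grip_force: 30.0
```

```bash
python3 - <<'E'
from h import *
from bench import *
to([.621,-.1175,.172],-10.3)
p,d=get_image('scene')
cv2.imwrite('pics/s4.png',cv2.resize(p[130:280,250:370],None,fx=4,fy=4)[:,:,::-1])
E
```

```text
8.47 [ 0.6219 -0.1162  0.174 ] [-0.48  0.4   0.81  1.61 -0.31  1.26  0.2 ] shift [-1.5 -0.7  2. ] spin 0.0 F [-1.2  0.4 -1.7]
```

View pics/s4.png

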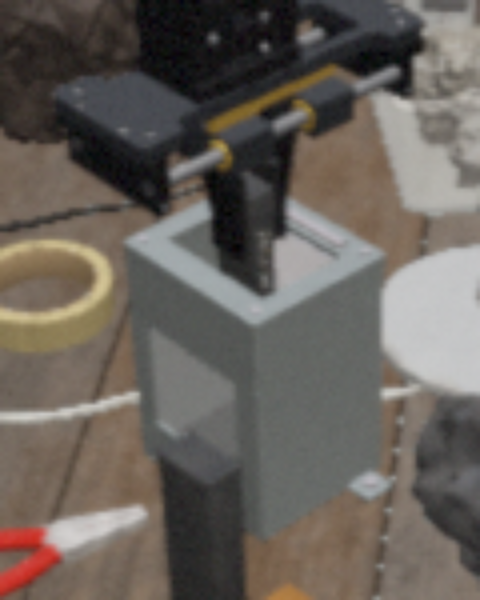

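The flap is swung down with the stone in the mouth at crop (250,270), well within it. I'll release now.

{"api": "arm_command", "payload": {"motion": [[60,0,0,0,0],[60,0,0,0,0],[60,0,0,0,0],[60,0,0,0,0],[60,0,0,0,0]]}}

```text
time: 8.93
position: [0.622, -0.1162, 0.1741]
tool_rot: [-2.407, -2.01, -0.02]
ft_force: [-0.1, -0.1, -0.4]
grip_width: 0.495
grip_force: 0.0
```

{"api": "arm_command", "payload": {"motion": [[60,0,0,-10,0],[60,0,0,-40,0],[60,0,0,-75,0],[60,0,0,-110,0],[60,0,0,-140,0]]}}

```text
time: 9.35
position: [0.621, -0.1184, 0.3172]
tool_rot: [-2.409, -2.01, -0.022]
ft_force: [0.3, 0.1, -0.1]
grip_width: 0.682
grip_force: 0.0
```

```bash
python3 - <<'E'
from h import *
from bench import *
to([.621,-.1175,.172],-10.3)
p,d=get_image('scene');c=camera_params('scene');W=world(d,c['intrinsics'],c['extrinsics'])
a=cv2.resize(p[160:360,250:390],None,fx=3,fy=3)[:,:,::-1]
q,d=get_image('top');b=cv2.resize(q[145:325,195:405],None,fx=1.8,fy=1.8)[:,:,::-1]
o=np.zeros((600,800,3),np.uint8);o[:,:420]=a;o[:324,420:798]=b;cv2.imwrite('pics/s5.png',o)
E
```

```text
9.35 [ 0.621  -0.1184  0.3172] [-0.49  0.32  0.85  1.4  -0.25  1.52  0.16] shift [ -1.1  -1.  145.1] spin -0.0 F [ 0.3  0.1 -0.1]
```

View pics/s5.png

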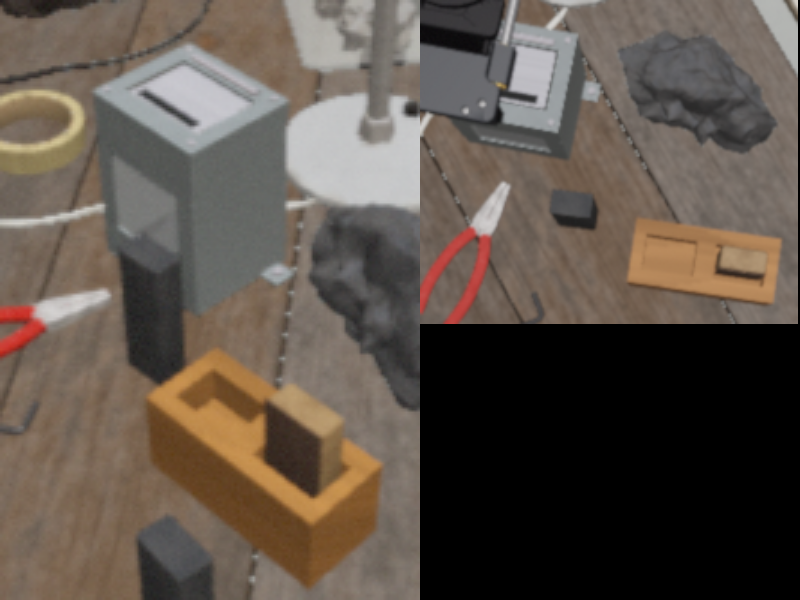

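The flap is shut flush (crop 190,95), the stone is gone from the gripper and hidden inside the box, and the cork is still standing (300,440). I'll let it settle briefly, then hand in.

{"api": "arm_command", "payload": {"motion": [[60,0,0,0,0],[60,0,0,0,0],[60,0,0,0,0],[60,0,0,0,0],[60,0,0,0,0]]}}

```text
time: 9.87
position: [0.6206, -0.1176, 0.3127]
tool_rot: [-2.406, -2.009, -0.017]
ft_force: [-0.0, -0.5, -1.2]
grip_width: 0.688
grip_force: 0.0
```

```bash
python3 -c "
from bench import *
print(close_job())"
```

```text
the job is handed in; nothing more can be done
None
```

I pushed the stone down through the flap while gripping it, then released it into the dust box; the flap shut behind it, the cork block still stands in the rack, and the job was handed in at 9.9 s (no verdict was returned).

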